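Set the camera's grey filter to the snow mark

TASK

The camera lies on its back on the mudroom bench with a variable grey filter on its lens. With a fingertip, gently push the filter's little green-knobbed lever round, whichever way you like, until it stands over the orange mark on the scale, then take the hand away. Do not grip the lever or touch the glass, keep the camera where it lies, and leave the climbing gear alone.

Things in the scene. Friction and masses are not known exactly. Their poses are not given: they have to be found in the camera images.
- camera: black and silver camera, loose on its back, lens straight up; about 0.9 kg, body 142 x 116 x 42 mm (hand grip 56 mm high). Origin: on the bench under the lens axis; z up that axis, +x to the silver top plate and viewfinder, +y to the hand grip. Lens barrel 82 mm in diameter; on its end a filter: fixed black collar 108 mm in diameter, 135 to 147 mm above the bench, and a turning ring above it.
- ring (a joint): filter's turning ring, 90 mm in diameter, 147 to 158 mm above the bench, with one level radial lever: a 5 mm steel pin 152.5 mm above the bench, with a lime-green knob at its end, 90 mm from the lens axis. Value in rad: 0 or 6.28 = lever over the orange mark, growing anticlockwise from above. No end stops; stays where it is left; about 0.5 N at the knob turns it.
- mark (a point): centre of the orange mark (5 mm wide, 11 mm long) among white ticks 15 degrees apart on the fixed collar's 45-degree bevel, which narrows from 108 to 92 mm in diameter, 139 to 147 mm above the bench. The point is 50 mm from the lens axis, on the camera's -x side, 143 mm above the bench.
- lever_index (a point): point on the turning ring's lever line, 50 mm from the lens axis and 143 mm above the bench, right under the pin; it coincides with the mark when the lever is set
- lever_knob (a point): centre of the lever's lime-green end knob (10 mm diameter, 12 mm long), 84 mm from the lens axis, 152.5 mm above the bench; moves round with the lever
- glass: dark front glass of the filter, a disc 81 mm in diameter inside the turning ring, its top face 155 mm above the bench (3 mm below the ring's rim); not to be touched. Origin at the centre of its lower face
- carabiner_1: silver aluminium carabiner lying flat, 110 x 64 x 12 mm; origin at the middle of its underside; leave alone
- carabiner_2: second silver carabiner, the same; leave alone
- carabiner_3: third silver carabiner, the same; leave alone
- belay_device: blue anodised belay device, 81 x 46 x 30 mm, two slots upwards; origin under the middle of its slotted block; leave alone
- nut_tool: flat steel nut tool, 205 x 24 x 4 mm, lying on the right of the bench; origin near the middle of its underside, x along its length; leave alone
- headlamp: grey plastic headlamp with a small toggle switch on top, 48 x 78 mm, 56 mm high; origin at the middle of its underside; leave alone

How it is judged:
By the outcome, as a careful person would: the job done as asked, in the order asked, and still so for the second after the job is handed in, with the robot touching nothing.
It also fails if it takes over 45 s, if anything falls off the work surface, if the arm or the gripper's body presses on something with over 40 N, if the wrist force passes 120 N, or if a joint passes its speed limit or range.

ROBOT

A 6-joint arm with a two-finger parallel gripper is mounted at the origin on the work surface. World frame = base frame: x ahead of the robot, y to its left, z up, the work surface at z = 0. Lengths are in m, angles in degrees, forces in N, time in s.
With the tool pointing down it reaches from about 0.35 to 0.875 m from the base axis. Payload 4.2 kg.
Tool frame: the origin (TCP) lies between the finger pads; the fingertips stand 14 mm ahead of it and the grasp point (between the pads) lies 5 mm behind it; x points along the fingers, y is the direction in which the jaws open and shut, and the axes are right-handed (so a half turn about x gives the same grasp; the last joint's range is limited). The gripper opens to 87 mm and grips with 3 to 60 N. Pads are 19 mm wide; open, the fingers measure 117 mm over their backs; the gripper's body (75 mm by 190 mm) begins 51 mm behind the grasp point.
Start: joints at [-56.459, 22.042, 0.453, 0, -68.411, -14.817], TCP at [0.201, -0.592, 0.237] pointing down, gripper open.
Joint ranges: [-179.83, 179.83], [-69.29, 118.12], [-61.27, 80.66], [-181.25, 117.63], [-171.15, -9.14], [-177.46, 177.46]. Speed limits (degrees/s): [159.86, 159.86, 180, 180, 180, 180].

INTERFACE

Orientations are given as a 3x3 rotation matrix whose columns are the frame's x, y, z axes.
In Python, from station import r, imaging, job gives the robot as it stands. The module is installed in compiled form; this text tells all that it offers.
- The arm moves only by the tool apply_moves, never from a script. Its arguments are lists of equal length, an entry for each row: "xyz": the shift along the tool's x, y, z in m, a list of three; "twist": the turn about the tool's x in degrees; "claw": the opening, from 0 (shut) to 1 (fully open). A call has 1 to 12 rows; each row shifts and turns the pose as measured when the row begins, along the tool's axes as they then stand; what a row does not reach is not made up. A row lasts 1/10 s, in which the tool goes at most 50 mm and 8.59 degrees, less where a joint would pass 70% of its speed; a pose out of reach is approached as far as the arm can. A call is refused whole if a number of a shift passes 0.05 or a number of a turn 8.59, either way. A call with a gripper value outside its range is refused whole. The fingers move at their own pace and stop on an object; the grip force is fixed at half the most. Time passes only in rows, so rows that do not move let the fingers close. It gives the time, the measured TCP pose, the force and the opening at its end, in the units of the state.
- r.sense(): the state, without advancing time (a new reading comes with each control period).
- imaging.capture(name): name is "side" or "top" or "wrist"; returns a dict with "pixels" (384x512x3 uint8, red, green, blue), "mtx" (3x3 intrinsics, pixels), "view" (4x4, takes a point from world to camera coordinates). Camera axes: x right, y down, z forward; pixel columns grow to the right and rows downward; lengths in m; the calibration is good to about 2 mm. The wrist camera is an equidistant fisheye: a pixel r from the principal point sees the ray r / f radians off the axis. A picture is of the moment at which its call begins. There is no depth.
- job.finish_job(): hands the job in, once; it reports no verdict.
Trained networks look in a picture, given as the dict that the camera call returned (one of the last four; its "shot" number tells which), for a name from the list of things; names that differ only in an ending like _2 or _b are one class to them, and where a whole thing is asked for, a point or a joint stands for the part that bears it (a point fixed in the world has none). Each returns a list of dicts, best first, with "p" (0 to 1); they miss things now and then, are a little off and sometimes report something else, mostly with a low value. They report only what shows in the picture. A call takes as long as a camera call.
- imaging.regions_of(query, picture): "mask" (384x512 bool, what is visible of it) and "centre" ([column, row] in pixels, amid what is visible of it).
The state is a dict: "time_s": time; "joints": joint angles; "joint_velocities": joint speeds; "effort": joint torques, N m; "tcp_pos": TCP position; "ee_rot": TCP orientation; "wrist_force": force on the tool from outside, world axes, zero at the start; "moment": the same for the moment, N m; "gripper_width": opening from 0.0 (shut) to 1.0 (fully open).
Only numpy, scipy, OpenCV 4.12 (cv2) and the standard library are available. Lean on these libraries where they do the work, as an engineer would, in place of code of your own. Each camera call takes 0.05 s, during which the arm holds its last target.

## Working session

There is one attempt and no reset: what is moved stays moved. The work goes in short steps, Python scripts to look and compute and a tool call to move; the robot and the scene stay as the last step left them, time stands still between calls to the robot, and variables do not carry over. Pictures are saved under pics/ and viewed, and the job is handed in when it is done.

Besides the shell and the picture viewer there is one more tool, called after "Call:" as name(argument=value, ...), one argument or row to a line, values as JSON. apply_moves: Moves the arm, as the interface text tells. Its arguments: {"type":"object","properties":{"xyz":{"type":"array","items":{"type":"array","items":{"type":"number"}}},"twist":{"type":"array","items":{"type":"number"}},"claw":{"type":"array","items":{"type":"number"}}},"required":["xyz","twist","claw"]}

```bash
mkdir -p pics; python3 - <<'E'
from station import r, imaging, job
import cv2, numpy as np, pickle
s=r.sense();print(s['time_s'],s['tcp_pos'],s['ee_rot'],s['gripper_width'])
for n in ['top','side']:
    p=imaging.capture(n); cv2.imwrite(f'pics/{n}0.png',p['pixels'][:,:,::-1]); pickle.dump(p,open(f'{n}0.pkl','wb'))
    print(n,p['mtx'],p['view'])
    for q in ['camera','mark','lever_knob','glass','ring','lever_index']:
        print(q,[(d['p'],d['centre'],d['mask'].sum()) for d in imaging.regions_of(q,p)][:3])
E
```

```text
0.0 [ 0.20045547 -0.59138283  0.23547426] [[-7.62789701e-04 -3.20817882e-01  9.47140594e-01]
 [ 1.98763390e-03  9.47138512e-01  3.20818777e-01]
 [-9.99997734e-01  2.12728602e-03 -8.47990044e-05]] 0.9976943458204565
top [[391.83525681   0.         249.5518725 ]
 [  0.         391.83525681 190.52192887]
 [  0.           0.           1.        ]] [[-0.01899529 -0.99981114  0.00410718  0.01687116]
 [-0.98540069  0.01802605 -0.16929422  0.57792613]
 [ 0.16918821 -0.00726301 -0.985557    0.98297642]
 [ 0.          0.          0.          1.        ]]
camera [(0.78, [290.1, 188.5], np.int64(2267))]
mark [(0.76, [287.0, 189.1], np.int64(2266))]
lever_knob [(0.8, [292.3, 182.9], np.int64(1107))]
glass [(0.5, [289.7, 178.8], np.int64(1219))]
ring [(0.84, [290.0, 179.9], np.int64(1212))]
lever_index [(0.98, [291.2, 180.8], np.int64(1129))]
side [[440.72701616   0.         261.5348036 ]
 [  0.         440.72701616 191.9068951 ]
 [  0.           0.           1.        ]] [[-0.74594977 -0.66594462  0.00875813  0.43115639]
 [-0.52388236  0.57859928 -0.6251161   0.37293585]
 [ 0.41122526 -0.47089344 -0.78048264  0.93829325]
 [ 0.          0.          0.          1.        ]]
camera [(0.88, [285.5, 183.8], np.int64(2596))]
mark [(0.81, [284.1, 182.7], np.int64(2628)), (0.24, [287.1, 158.1], np.int64(869))]
lever_knob [(0.76, [285.4, 161.9], np.int64(903))]
glass [(0.83, [286.2, 163.0], np.int64(530))]
ring [(0.76, [286.6, 159.5], np.int64(830)), (0.55, [148.4, 348.0], np.int64(603))]
lever_index [(0.73, [360.1, 153.0], np.int64(258)), (0.64, [285.8, 159.7], np.int64(886))]
```

```bash
python3 - <<'E'
import cv2
for n,(a,b) in {'top':(230,120),'side':(225,110)}.items():
    i=cv2.imread(f'pics/{n}0.png'); cv2.imwrite(f'pics/{n}0z.png',cv2.resize(i[b:b+120,a:a+130],None,fx=5,fy=5,interpolation=cv2.INTER_CUBIC))
E
```

```text
(no output)
```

View pics/top0.png

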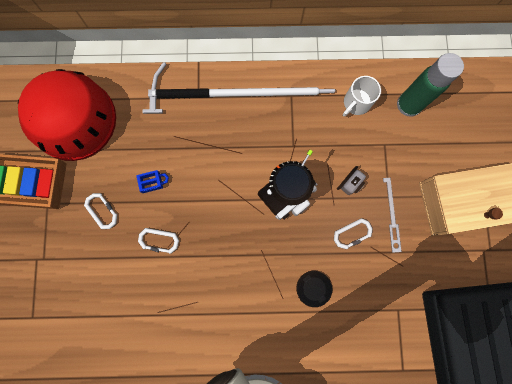

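View pics/side0.png

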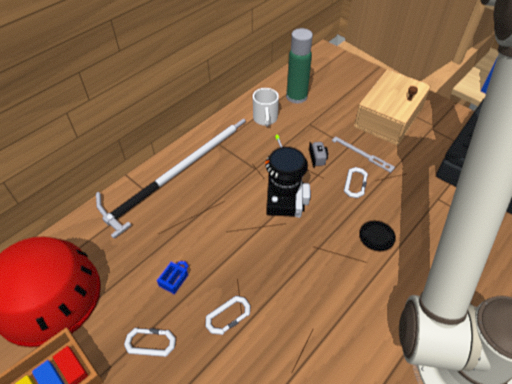

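```bash
ls pics
```

```text
side0.png
side0z.png
top0.png
top0z.png
```

View pics/top0z.png

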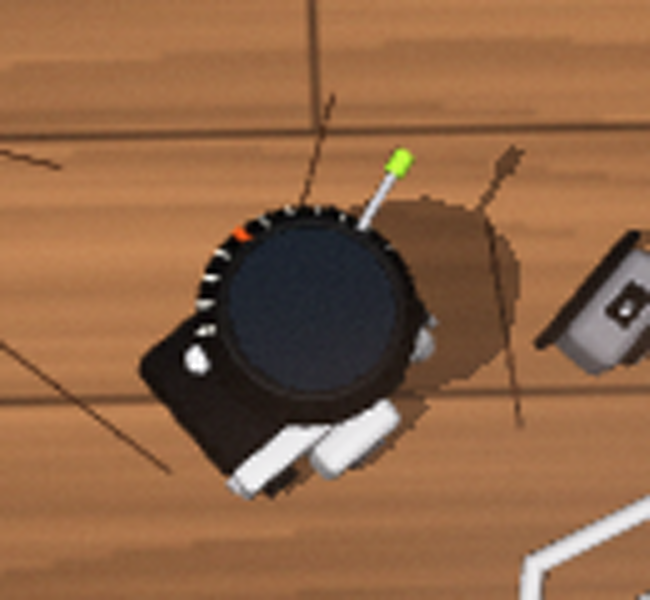

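View pics/side0z.png

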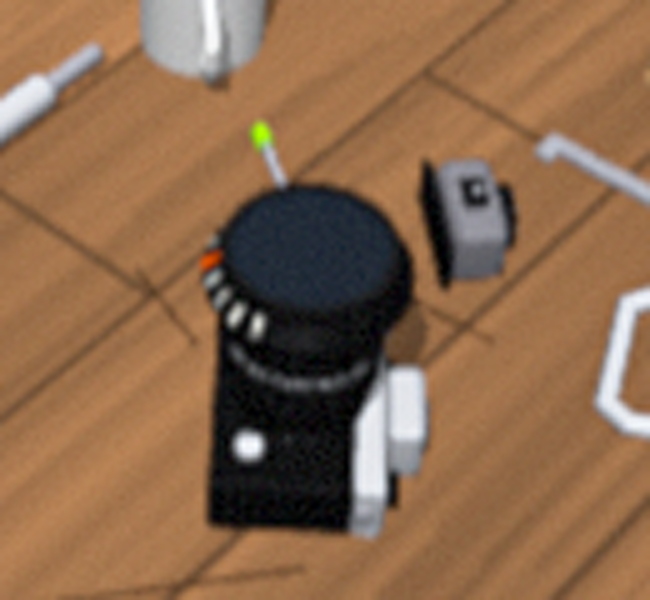

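Top view: lever knob at about (310,152), orange mark at about (278,167), lens centre about (292,180). The lever must go anticlockwise by roughly 80 degrees. Next I'll fit both views.

```bash
cat > h.py <<'E'
import numpy as np, cv2, pickle
from scipy.optimize import least_squares
def proj(p,X):
    X=np.atleast_2d(X); c=X@p['view'][:3,:3].T+p['view'][:3,3]
    return (c[:,:2]/c[:,2:])*p['mtx'][0,0]+p['mtx'][:2,2]
def blob(p,kind):
    h=cv2.cvtColor(p['pixels'],cv2.COLOR_RGB2HSV).astype(int);H,S,V=h[...,0],h[...,1],h[...,2]
    m=(S>150)&(V>110)&((H>=30)&(H<=50) if kind=='g' else (H<=11)&(S>210)&(V>140))
    m[:110]=0;m[230:]=0;m[:,:225]=0;m[:,345:]=0
    n,l,s,c=cv2.connectedComponentsWithStats(m.astype(np.uint8))
    return [(s[i,4],c[i].round(2)) for i in range(1,n)]
def ray(p,px,z):
    d=p['view'][:3,:3].T@np.array([*( (np.array(px)-p['mtx'][:2,2])/p['mtx'][0,0]),1]); o=-p['view'][:3,:3].T@p['view'][:3,3]
    return o+d*(z-o[2])/d[2]
E
python3 - <<'E'
from h import *
for n in ['top','side']:
    p=pickle.load(open(n+'0.pkl','rb')); print(n,blob(p,'g'),blob(p,'o'))
    for k,z in(('g',.1525),('o',.143)):
        b=max(blob(p,k),key=lambda t:t[0],default=None)
        if b: print(k,ray(p,b[1],z).round(4))
    # glass: bluish dark
    h=p['pixels'].astype(int); m=(h[...,2]-h[...,0]>8)&(h[...,2]<90); m[:130]=0;m[230:]=0;m[:,:240]=0;m[:,330:]=0
    m=cv2.morphologyEx(m.astype(np.uint8),cv2.MORPH_OPEN,np.ones((3,3)))
    n_,l,s,c=cv2.connectedComponentsWithStats(m); i=1+s[1:,4].argmax(); print('glass',s[i],c[i],ray(p,c[i],.155).round(4))
    cs,_=cv2.findContours((l==i).astype(np.uint8),0,1); hull=cv2.convexHull(cs[0])[:,0]
    W=np.array([ray(p,q,.155)[:2] for q in hull]); print('circ',cv2.minEnclosingCircle(W.astype(np.float32)))
E
```

```text
top [(np.int32(21), array([309.71, 152.05]))] [(np.int32(5), array([277.8, 166.6]))]
g [ 0.6518 -0.1398  0.1525]
o [ 0.6195 -0.0626  0.143 ]
glass [276 166  32  26 598] [290.52675585 177.7090301 ] [ 0.5891 -0.091   0.155 ]
circ ((0.5823118090629578, -0.0935845896601677), 0.038231171667575836)
side [(np.int32(18), array([276.61, 136.22]))] [(np.int32(7), array([266.43, 161.71]))]
g [ 0.6526 -0.1409  0.1525]
o [ 0.6182 -0.0617  0.143 ]
glass [271 148  32  23 602] [286.66943522 159.22923588] [ 0.5792 -0.0935  0.155 ]
circ ((0.5788329839706421, -0.09343226253986359), 0.04111362248659134)
```

Call:
apply_moves(
  xyz=[
    [0,0.01,0.02],
    [0,0.02,0.042],
    [0,0.02,0.042],
    [0,0.02,0.042],
    [0,0.02,0.042],
    [0,0.02,0.042],
    [0,0.02,0.042],
    [0,0.02,0.042],
    [0,0.02,0.042],
    [0,0.02,0.042],
    [0,0.02,0.042],
    [0,0.01,0.02],
  ],
  twist=[0,0,0,0,0,0,0,0,0,0,0,0],
  claw=[0,0,0,0,0,0,0,0,0,0,0,0],
)

```text
time_s: 1.9
tcp_pos: [0.5787, -0.2261, 0.2376]
ee_rot: [[0.004, -0.314, 0.949], [-0.003, 0.949, 0.314], [-1.0, -0.004, 0.003]]
wrist_force: [-0.2, 0.0, -0.2]
gripper_width: 0.031
```

Call:
apply_moves(
  xyz=[
    [0,0,0],
    [0,0,0],
    [0,0,0],
    [0,0,0],
    [0,0,0],
    [0,0,0],
    [0,0,0],
  ],
  twist=[8,8,8,8,8,8,4],
  claw=[0,0,0,0,0,0,0],
)

```text
time_s: 2.6
tcp_pos: [0.5826, -0.2211, 0.2367]
ee_rot: [[0.004, 0.579, 0.815], [-0.003, 0.815, -0.579], [-1.0, -0.0, 0.005]]
wrist_force: [0.8, -0.0, 0.2]
gripper_width: 0.005
```

```bash
python3 - <<'E'
from station import r, imaging
import cv2,pickle
p=imaging.capture('wrist'); pickle.dump(p,open('w1.pkl','wb'))
cv2.imwrite('pics/w1.png',p['pixels'][:,:,::-1]); print(p['mtx'],p['view'],r.sense()['tcp_pos'])
E
```

```text
[[297.31863964   0.         253.98429172]
 [  0.         297.31863964 192.59347572]
 [  0.           0.           1.        ]] [[ 5.80035016e-01  8.14591541e-01  2.73853995e-05 -1.57529086e-01]
 [ 7.76052869e-01 -5.52603530e-01  3.03926443e-01 -6.12286713e-01]
 [ 2.47591043e-01 -1.76266727e-01 -9.52695500e-01  2.08486506e-01]
 [ 0.00000000e+00  0.00000000e+00  0.00000000e+00  1.00000000e+00]] [ 0.58255334 -0.22114099  0.23667979]
```

View pics/w1.png

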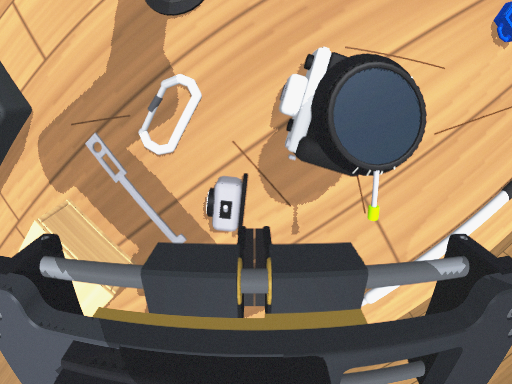

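The wrist view shows the glass centre at about (377,116), the knob at (373,213) and the fingers closed at (255,280). I'll cross-check the positions with this view.

```bash
cat >> h.py <<'E'
def wray(p,px,z):
    f=p['mtx'][0,0]; q=np.array(px)-p['mtx'][:2,2]; rr=np.hypot(*q); t=rr/f
    d=np.array([*(q/rr*np.sin(t)),np.cos(t)]); R=p['view'][:3,:3]; d=R.T@d; o=-R.T@p['view'][:3,3]
    return o+d*(z-o[2])/d[2]
E
python3 - <<'E'
from h import *
p=pickle.load(open('w1.pkl','rb'))
h=cv2.cvtColor(p['pixels'],cv2.COLOR_RGB2HSV).astype(int)
m=(h[...,0]>=28)&(h[...,0]<=50)&(h[...,1]>150)&(h[...,2]>110); ys,xs=np.nonzero(m); k=(abs(xs-373)<20)&(abs(ys-213)<20); g=[xs[k].mean(),ys[k].mean()];print('knob',g,wray(p,g,.1525))
a=p['pixels'].astype(int); m=((a[...,2]-a[...,0]>8)&(a[...,2]<90)).astype(np.uint8); m=cv2.morphologyEx(m,cv2.MORPH_OPEN,np.ones((3,3))); n,l,s,c=cv2.connectedComponentsWithStats(m)
i=l[116,377]; print(s[i]); cs,_=cv2.findContours((l==i).astype(np.uint8),0,1); hu=cv2.convexHull(max(cs,key=len))[:,0]
W=np.array([wray(p,q,.155)[:2] for q in hu]); print(cv2.minEnclosingCircle(W.astype(np.float32)), cv2.fitEllipse(W.astype(np.float32)*1000))
# joint fit
C0=np.array([.581,-.094]);pt,ps=[pickle.load(open(n+'0.pkl','rb')) for n in('top','side')]
K=np.mean([[.6518,-.1398],[.6526,-.1409],wray(p,g,.1525)[:2]],0);M=np.array([.6189,-.0622])
f=lambda c:[np.hypot(*(K-c))-.084,np.hypot(*(M-c))-.05,*(c-C0)*.5]
c=least_squares(f,C0).x;print(c,K,np.degrees(np.arctan2(*(K-c)[::-1])),np.degrees(np.arctan2(*(M-c)[::-1])),f(c))
E
```

```text
knob [np.float64(372.94805194805195), np.float64(212.87012987012986)] [ 0.65198443 -0.14111275  0.1525    ]
[     0      0    512    384 185106]Traceback (most recent call last):
  File "<stdin>", line 7, in <module>
cv2.error: OpenCV(4.12.0) /io/opencv/modules/imgproc/src/shapedescr.cpp:361: error: (-201:Incorrect size of input array) There should be at least 5 points to fit the ellipse in function 'fitEllipseNoDirect'
```

```bash
python3 - <<'E'
from h import *
p=pickle.load(open('w1.pkl','rb'))
a=p['pixels'].astype(int); m=((a[...,2]-a[...,0]>8)&(a[...,2]<110)).astype(np.uint8); m[:50]=0;m[178:]=0;m[:,:315]=0;m[:,435:]=0
m=cv2.morphologyEx(m,cv2.MORPH_OPEN,np.ones((5,5))); n,l,s,c=cv2.connectedComponentsWithStats(m); i=1+s[1:,4].argmax();print(s[i],c[i])
cs,_=cv2.findContours((l==i).astype(np.uint8),0,1); hu=cv2.convexHull(max(cs,key=len))[:,0]
W=np.array([wray(p,q,.155)[:2] for q in hu]); e=cv2.fitEllipse((W*1000).astype(np.float32)); print(e)
K=np.array([.652,-.1406]);M=np.array([.6189,-.0622]);C0=np.array(e[0])/1000
for C in (C0,np.array([.581,-.094])):
  f=lambda c:[np.hypot(*(K-c))-.084,np.hypot(*(M-c))-.05,*(c-C)*.5]
  c=least_squares(f,C).x;print(c,np.degrees(np.arctan2(*(K-c)[::-1])),np.degrees(np.arctan2(*(M-c)[::-1])),f(c))
E
```

```text
[ 333   68   88   97 6309] [377.49453162 117.75653828]
((581.0524291992188, -95.30479431152344), (79.03553009033203, 80.3594970703125), 175.40802001953125)
[ 0.58128551 -0.09521958] -32.68997140897296 41.27802163479694 [np.float64(2.3339374792485934e-05), np.float64(5.139942117805135e-05), np.float64(0.00011654033809643805), np.float64(4.260675214404902e-05)]
[ 0.58126782 -0.09488468] -32.875219549482686 40.97529343960997 [np.float64(0.00021954912182882425), np.float64(-0.0001555453438850246), np.float64(0.0001339075319273797), np.float64(-0.0004423400779789005)]
```

Call:
apply_moves(
  xyz=[
    [0,0.03,0.003],
    [0,0.03,0.002],
    [0.03,0,0],
    [0.03,0,0],
    [0.02,0,0],
    [0,0,0],
  ],
  twist=[0,0,0,0,0,0],
  claw=[0,0,0,0,0,0],
)

```text
time_s: 3.25
tcp_pos: [0.6246, -0.1739, 0.1562]
ee_rot: [[0.009, 0.573, 0.819], [-0.004, 0.819, -0.573], [-1.0, 0.002, 0.01]]
wrist_force: [-0.2, 0.7, -0.5]
gripper_width: 0.004
```

```bash
python3 - <<'E'
from station import r, imaging
import cv2,pickle
for n in('wrist','side'):
    p=imaging.capture(n)
    i=p['pixels'][:,:,::-1]
    if n=='side': i=cv2.resize(i[90:230,200:380],None,fx=4,fy=4,interpolation=cv2.INTER_CUBIC)
    cv2.imwrite(f'pics/{n}2.png',i)
s=r.sense();print(s['tcp_pos'],s['ee_rot'][:,1],s['wrist_force'])
E
```

```text
[ 0.62656667 -0.17449362  0.15968449] [0.57310673 0.819468   0.00456839] [-1.06510426  0.20429773 -0.03807327]
```

View pics/wrist2.png

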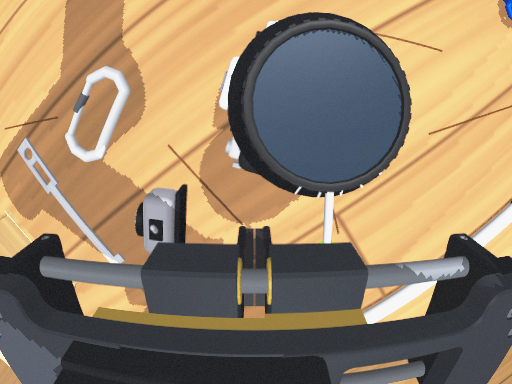

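View pics/side2.png

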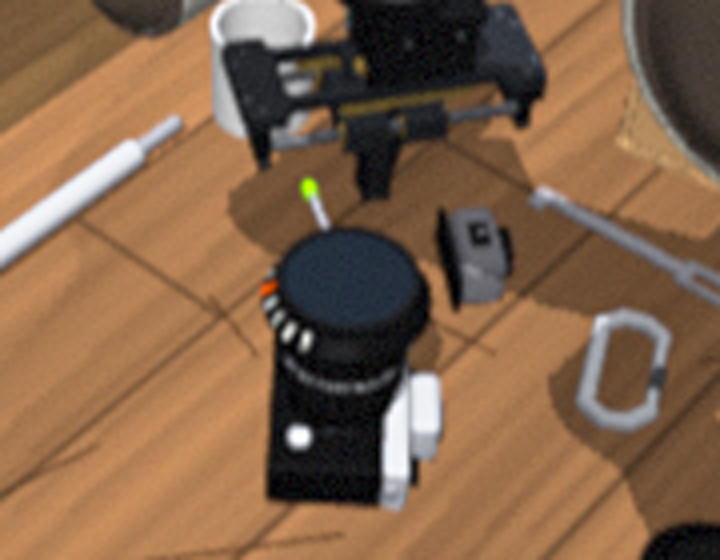

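Fingertip is a couple of centimetres clockwise of the lever, clear of the collar and headlamp. Approaching slowly.

Call:
apply_moves(
  xyz=[
    [0.003,0.005,-0.001],
    [0.001,0.005,-0.001],
    [0,0.005,0],
    [0,0.004,0],
  ],
  twist=[0,0,0,0],
  claw=[0,0,0,0],
)

```text
time_s: 3.75
tcp_pos: [0.6388, -0.1574, 0.1609]
ee_rot: [[0.024, 0.573, 0.82], [-0.006, 0.82, -0.573], [-1.0, 0.009, 0.024]]
wrist_force: [-0.7, -0.5, -0.1]
gripper_width: 0.004
```

Call:
apply_moves(
  xyz=[
    [0.004,0,0],
  ],
  twist=[0],
  claw=[0],
)

```text
time_s: 3.85
tcp_pos: [0.64, -0.1568, 0.1579]
ee_rot: [[0.027, 0.572, 0.82], [-0.006, 0.82, -0.572], [-1.0, 0.01, 0.026]]
wrist_force: [0.7, 0.7, 0.3]
gripper_width: 0.01
```

Call:
apply_moves(
  xyz=[
    [0.003,0,0],
  ],
  twist=[0],
  claw=[0],
)

```text
time_s: 3.95
tcp_pos: [0.6401, -0.1566, 0.1548]
ee_rot: [[0.027, 0.571, 0.82], [-0.006, 0.821, -0.571], [-1.0, 0.01, 0.026]]
wrist_force: [-0.0, -0.7, 0.6]
gripper_width: 0.005
```

Call:
apply_moves(
  xyz=[
    [0.0,0,0],
  ],
  twist=[0],
  claw=[0],
)

```text
time_s: 4.05
tcp_pos: [0.6398, -0.1565, 0.1542]
ee_rot: [[0.026, 0.571, 0.82], [-0.006, 0.821, -0.572], [-1.0, 0.01, 0.025]]
wrist_force: [-1.0, -0.2, 0.6]
gripper_width: 0.005
```

Call:
apply_moves(
  xyz=[
    [0.0,0,0],
  ],
  twist=[0],
  claw=[0],
)

```text
time_s: 4.15
tcp_pos: [0.6397, -0.1567, 0.154]
ee_rot: [[0.026, 0.572, 0.82], [-0.006, 0.821, -0.572], [-1.0, 0.009, 0.025]]
wrist_force: [-0.2, 0.3, 0.7]
gripper_width: 0.008
```

Call:
apply_moves(
  xyz=[
    [0,0.004,0],
    [0,0.004,0],
    [0,0.004,0.0],
    [0,0.004,0.0],
  ],
  twist=[-3,-3,-3,-3],
  claw=[0,0,0,0],
)

```text
time_s: 4.55
tcp_pos: [0.6473, -0.1441, 0.1539]
ee_rot: [[0.025, 0.383, 0.923], [-0.007, 0.924, -0.383], [-1.0, 0.003, 0.026]]
wrist_force: [-0.3, -0.7, 0.3]
gripper_width: 0.001
```

```bash
cat > st.py <<'E'
from station import r, imaging
import cv2,pickle,sys
import numpy as np
i=sys.argv[1]
c=np.array([.5813,-.095])
for n in sys.argv[2:]:
    p=imaging.capture(n); pickle.dump(p,open(f'{n}{i}.pkl','wb'))
    im=p['pixels'][:,:,::-1]
    if n=='side': im=cv2.resize(im[90:230,200:380],None,fx=4,fy=4,interpolation=cv2.INTER_CUBIC)
    if n=='top': im=cv2.resize(im[120:240,230:360],None,fx=5,fy=5,interpolation=cv2.INTER_CUBIC)
    cv2.imwrite(f'pics/{n}{i}.png',im)
s=r.sense();R=s['ee_rot'];d=s['tcp_pos'][:2]-c
print(s['time_s'],s['tcp_pos'].round(4),'tool ang',np.degrees(np.arctan2(R[1,2],R[0,2])),'rho',d@R[:2,2],'eta',d@R[:2,1],'tilt',R[:2,0],s['wrist_force'])
E
python3 st.py 3 side wrist
```

```text
4.65 [ 0.6474 -0.1437  0.1538] tool ang -22.62525450870079 rho 0.07975069386176886 eta -0.019541427462746945 tilt [ 0.0247223  -0.00686484] [-0.25560496 -0.00356013  1.08048197]
```

View pics/side3.png

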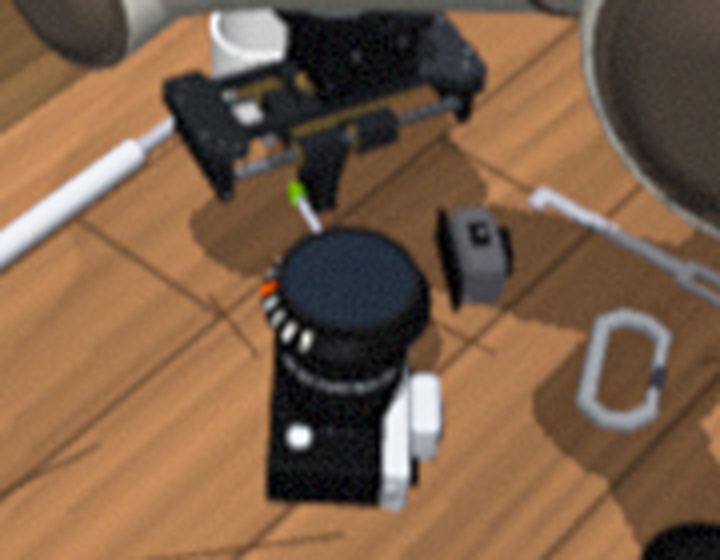

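View pics/wrist3.png

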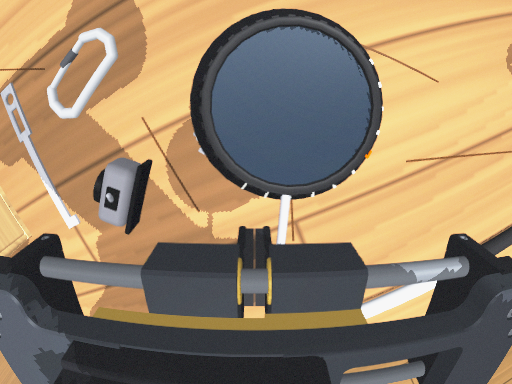

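The lever moves with the fingertip: in the side crop the knob went from (308,187) to (296,188), and the camera body stayed in place. Continuing.

```bash
cat > ka.py <<'E'
from h import *
import sys
c=np.array([.5813,-.095])
for f in sys.argv[1:]:
    p=pickle.load(open(f+'.pkl','rb'))
    for k,z in(('g',.1525),('o',.143)):
        for b in blob(p,k):
            w=ray(p,b[1],z)[:2]-c; print(f,k,b[0],b[1],'r',np.hypot(*w).round(4),'ang',np.degrees(np.arctan2(w[1],w[0])).round(2))
E
python3 ka.py top0 side0 side3
```

```text
top0 g 21 [309.71 152.05] r 0.0835 ang -32.46
top0 o 5 [277.8 166.6] r 0.0501 ang 40.32
side0 g 18 [276.61 136.22] r 0.0848 ang -32.74
side0 o 7 [266.43 161.71] r 0.0497 ang 42.02
side3 g 16 [273.19 137.62] r 0.0828 ang -25.71
side3 o 8 [266.62 161.5 ] r 0.0492 ang 41.18
```

Call:
apply_moves(
  xyz=[
    [0,0.004,0.001],
    [0,0.004,0.001],
    [0,0.004,0.001],
    [0,0.004,0.001],
    [0,0.004,0.001],
    [0,0.004,0.001],
    [0,0.004,0.001],
    [0,0.004,0.001],
    [0,0.004,0.001],
    [0,0.004,0.001],
  ],
  twist=[-3,-3,-3,-3,-3,-3,-3,-3,-3,-3],
  claw=[0,0,0,0,0,0,0,0,0,0],
)

```text
time_s: 5.65
tcp_pos: [0.6625, -0.1091, 0.154]
ee_rot: [[0.024, -0.132, 0.991], [-0.008, 0.991, 0.132], [-1.0, -0.011, 0.022]]
wrist_force: [0.5, -0.5, -0.7]
gripper_width: 0.009
```

```bash
python3 st.py 4 side wrist top; python3 ka.py side4 top4
```

```text
5.8 [ 0.6623 -0.1089  0.154 ] tool ang 7.457211113081775 rho 0.07844734779066492 eta -0.024284540223236926 tilt [ 0.02292173 -0.0081447 ] [-0.29037295  0.07579288  0.38204524]
side4 g 5 [262.4 144.4] r 0.0789 ang 1.15
side4 o 9 [266.11 161.78] r 0.0505 ang 42.29
top4 o 5 [277.8 166.6] r 0.0501 ang 40.32
```

View pics/side4.png

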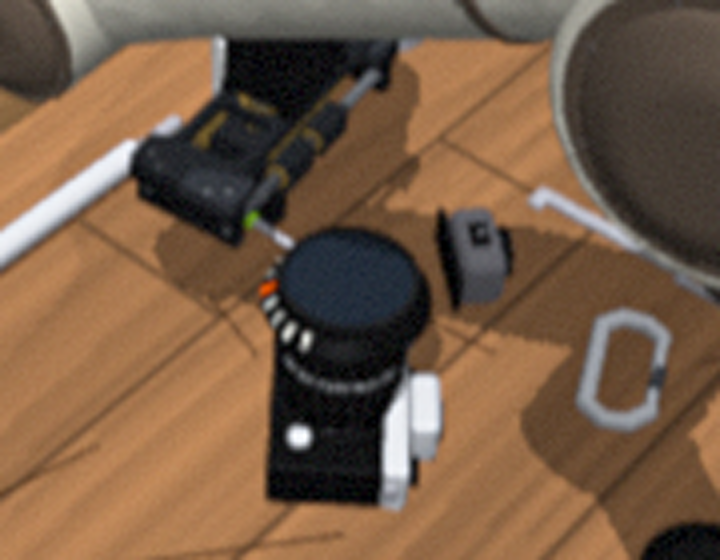

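Call:
apply_moves(
  xyz=[
    [0,0.005,0.001],
    [0,0.005,0.001],
    [0,0.005,0.001],
    [0,0.005,0.001],
    [0,0.005,0.001],
    [0,0.005,0.001],
    [0,0.005,0.001],
  ],
  twist=[-3,-3,-3,-3,-3,-3,-3],
  claw=[0,0,0,0,0,0,0],
)

```text
time_s: 6.5
tcp_pos: [0.6596, -0.0759, 0.1541]
ee_rot: [[0.026, -0.474, 0.88], [-0.009, 0.88, 0.474], [-1.0, -0.02, 0.018]]
wrist_force: [1.1, -0.6, 0.3]
gripper_width: 0.005
```

```bash
python3 st.py 5 side wrist; python3 ka.py side5
```

```text
6.6 [ 0.6593 -0.0755  0.1541] tool ang 28.258036924633014 rho 0.07790359095167816 eta -0.019762515086255168 tilt [ 0.02507707 -0.00875149] [ 0.0446933  -0.27602323  1.33030244]
side5 o 1 [266. 162.] r 0.0508 ang 43.14
```

View pics/side5.png

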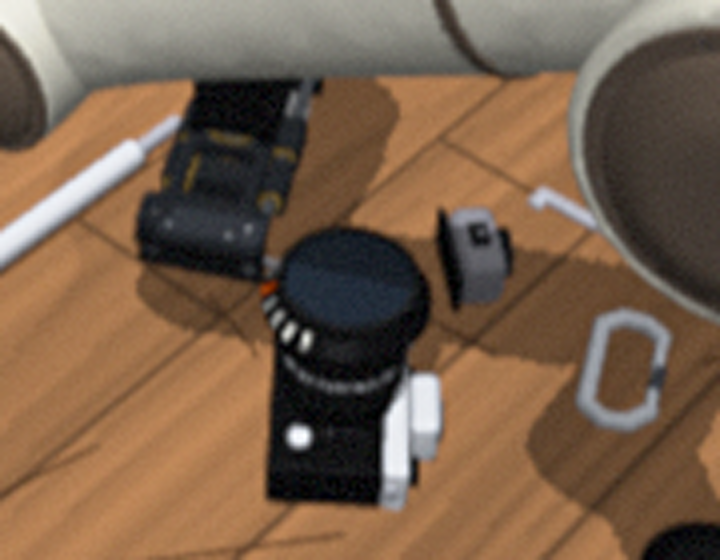

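View pics/wrist5.png

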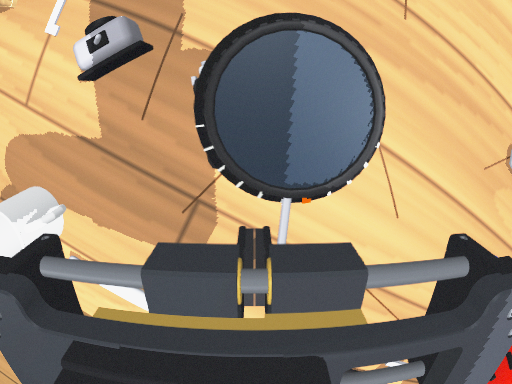

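The wrist view now shows the mark at (306,200) right beside the pin at (287,200). I'll use it to measure the remaining angle.

```bash
cat > wa.py <<'E'
from h import *
import sys
c=np.array([.5813,-.095])
p=pickle.load(open(sys.argv[1]+'.pkl','rb'))
A=p['pixels']; h=cv2.cvtColor(A,cv2.COLOR_RGB2HSV).astype(int)
m=(h[...,0]<=14)&(h[...,1]>215)&(h[...,2]>150); m[230:]=0;m[:150]=0;m[:,:220]=0;m[:,400:]=0
ys,xs=np.nonzero(m); q=[xs.mean(),ys.mean()]; w=wray(p,q,.143)[:2]-c; print('mark',len(xs),q,np.hypot(*w),np.degrees(np.arctan2(w[1],w[0])))
# ring/glass centre in this view
g=(np.abs(h[...,0]-108)<15)&(h[...,1]>60)&(h[...,2]>40); g[220:]=0;g=cv2.morphologyEx(g.astype(np.uint8),cv2.MORPH_OPEN,np.ones((5,5)));n,l,s,cc=cv2.connectedComponentsWithStats(g);i=1+s[1:,4].argmax()
cs,_=cv2.findContours((l==i).astype(np.uint8),0,1); hu=cv2.convexHull(max(cs,key=len))[:,0]
W=np.array([wray(p,t,.155)[:2] for t in hu]);print('glass',s[i],cv2.fitEllipse((W*1000).astype(np.float32)))
# pin: light grey columns per row
L=[]
for y in range(206,240):
    row=A[y,262:330].astype(int); k=(row.min(1)>135)&(row.max(1)-row.min(1)<30)
    if k.sum()>=3: L.append([262+np.nonzero(k)[0].mean(),y])
L=np.array(L)
if len(L)>4:
    P=np.array([wray(p,t,.1525)[:2] for t in L]); v=P[-1]-P[0]; mid=P.mean(0)-c
    print('pin px',L[0],L[-1],'dir',np.degrees(np.arctan2(v[1],v[0])),'pos ang',np.degrees(np.arctan2(mid[1],mid[0])),np.hypot(*mid))
E
python3 wa.py wrist5
```

```text
mark 37 [np.float64(305.3783783783784), np.float64(200.02702702702703)] 0.050597663406144494 38.25769094239792
glass [  215    31   158   157 19379] ((580.237548828125, -95.3476791381836), (79.76201629638672, 79.96300506591797), 24.75711441040039)
pin px [285.5 206. ] [281.5 239. ] dir 24.168261907995987 pos ang 24.37270982256465 0.05979145801402378
```

Call:
apply_moves(
  xyz=[
    [0,0.005,0.001],
    [0,0.005,0.001],
    [0,0.004,0.001],
    [0,0,0],
  ],
  twist=[-3,-3,-3,0],
  claw=[0,0,0,0],
)

```text
time_s: 7.0
tcp_pos: [0.6548, -0.0633, 0.1541]
ee_rot: [[0.026, -0.601, 0.799], [-0.009, 0.799, 0.601], [-1.0, -0.023, 0.015]]
wrist_force: [0.3, 0.3, 0.7]
gripper_width: 0.008
```

```bash
python3 st.py 6 wrist; python3 wa.py wrist6; python3 -c "
import cv2;i=cv2.imread('pics/wrist6.png');cv2.imwrite('pics/wrist6z.png',cv2.resize(i[150:250,210:370],None,fx=5,fy=5,interpolation=cv2.INTER_CUBIC))"
```

```text
7.05 [ 0.6548 -0.0635  0.1541] tool ang 36.913936756276236 rho 0.07771006980010883 eta -0.018938304386806114 tilt [ 0.02591523 -0.00903011] [ 0.10189652 -0.53816184  0.08978596]
mark 22 [np.float64(293.3636363636364), np.float64(201.86363636363637)] 0.05069129336536273 39.97946899347853
glass [  213    33   159   156 19274] ((580.3101196289062, -95.30786895751953), (79.49655151367188, 80.06629943847656), 45.20294952392578)
pin px [285.5 206. ] [282. 239.] dir 33.4696130765923 pos ang 33.83730433807722 0.05938931711732743
```

View pics/wrist6z.png

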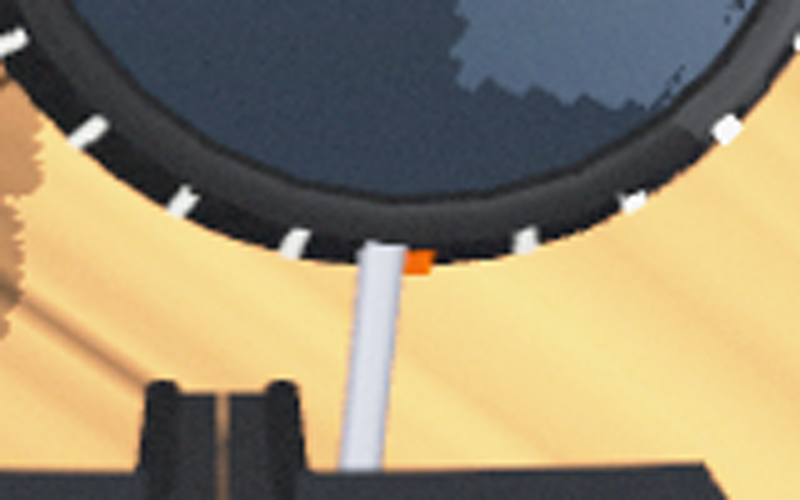

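```bash
cat > tk.py <<'E'
from h import *
import sys
p=pickle.load(open(sys.argv[1]+'.pkl','rb')); c=np.array([.5803,-.0953])
for t in eval(sys.argv[2]):
    q=[210+t[0]/5-.4,150+t[1]/5-.4]
    for z in (.141,.143,.145):
        w=wray(p,q,z)[:2]-c; print(t,z,np.hypot(*w).round(4),np.degrees(np.arctan2(w[1],w[0])).round(2))
E
python3 tk.py wrist6 "[(183,203),(295,243),(525,240),(632,202)]"; python3 - <<'E'
from h import *
import re
s=open('wa.py').read().replace('.5813,-.095]','.5803,-.0953]');open('wa.py','w').write(s)
E
python3 wa.py wrist5;python3 wa.py wrist6
```

```text
(183, 203) 0.141 0.0516 8.6
(183, 203) 0.143 0.051 8.36
(183, 203) 0.145 0.0504 8.11
(295, 243) 0.141 0.0515 23.76
(295, 243) 0.143 0.0509 23.51
(295, 243) 0.145 0.0502 23.26
(525, 240) 0.141 0.0518 53.57
(525, 240) 0.143 0.0511 53.38
(525, 240) 0.145 0.0503 53.18
(632, 202) 0.141 0.0526 68.15
(632, 202) 0.143 0.0518 68.0
(632, 202) 0.145 0.0509 67.84
mark 37 [np.float64(305.3783783783784), np.float64(200.02702702702703)] 0.0515700839613537 37.831464421149064
glass [  215    31   158   157 19379] ((580.237548828125, -95.3476791381836), (79.76201629638672, 79.96300506591797), 24.75711441040039)
pin px [285.5 206. ] [281.5 239. ] dir 24.168261907995987 pos ang 24.24139470706862 0.06082629927261161
mark 22 [np.float64(293.3636363636364), np.float64(201.86363636363637)] 0.05165197022418012 39.521746932299116
glass [  213    33   159   156 19274] ((580.3101196289062, -95.30786895751953), (79.49655151367188, 80.06629943847656), 45.20294952392578)
pin px [285.5 206. ] [282. 239.] dir 33.4696130765923 pos ang 33.54540555718545 0.06038777385444907
```

Call:
apply_moves(
  xyz=[
    [0,0.003,0.001],
    [0,0.003,0.001],
    [0,0,0],
  ],
  twist=[-2.2,-2.2,0],
  claw=[0,0,0],
)

```text
time_s: 7.35
tcp_pos: [0.6526, -0.0589, 0.1539]
ee_rot: [[0.025, -0.656, 0.755], [-0.009, 0.755, 0.656], [-1.0, -0.024, 0.013]]
wrist_force: [-0.4, -0.1, -0.4]
gripper_width: 0.004
```

```bash
python3 st.py 7 wrist; python3 wa.py wrist7; python3 -c "
import cv2;i=cv2.imread('pics/wrist7.png');cv2.imwrite('pics/wrist7z.png',cv2.resize(i[150:250,210:370],None,fx=5,fy=5,interpolation=cv2.INTER_CUBIC))"
```

```text
7.4 [ 0.6526 -0.059   0.1539] tool ang 40.962539616844914 rho 0.07743033178844179 eta -0.01957578723371063 tilt [ 0.02525111 -0.00950664] [ 0.35567382 -0.33989425  0.45781362]
mark 0 [np.float64(nan), np.float64(nan)] nan nan
glass [  215    36   158   153 19077] ((580.379638671875, -95.22295379638672), (79.15470123291016, 80.02606964111328), 47.84686279296875)
pin px [286. 206.] [282.5 239. ] dir 37.519700027353004 pos ang 37.1167445722222 0.059970137787641556wa.py:7: RuntimeWarning: Mean of empty slice.
  ys,xs=np.nonzero(m); q=[xs.mean(),ys.mean()]; w=wray(p,q,.143)[:2]-c; print('mark',len(xs),q,np.hypot(*w),np.degrees(np.arctan2(w[1],w[0])))
  ret = ret.dtype.type(ret / rcount)
```

View pics/wrist7z.png

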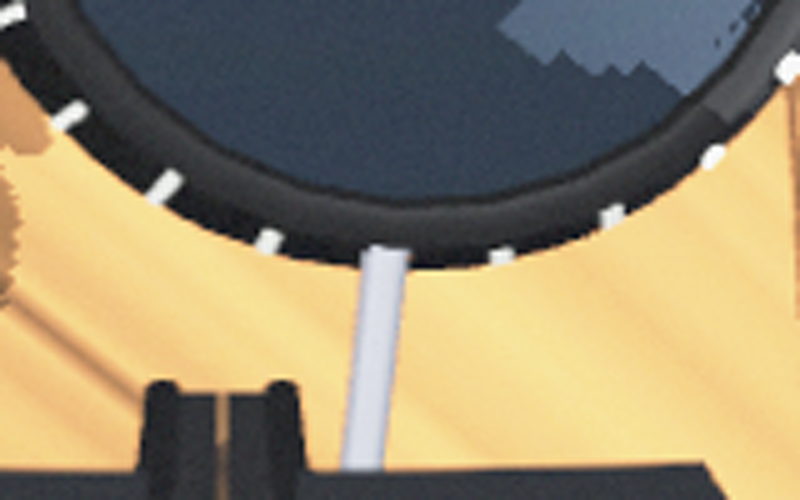

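```bash
python3 tk.py wrist7 "[(69,116),(164,187),(269,241),(502,257),(612,216),(712,156)]" | grep 0.143
```

```text
(69, 116) 0.143 0.051 -6.69
(164, 187) 0.143 0.0505 8.29
(269, 241) 0.143 0.0512 23.35
(502, 257) 0.143 0.0518 53.37
(612, 216) 0.143 0.0514 68.41
(712, 156) 0.143 0.0519 83.4
```

Call:
apply_moves(
  xyz=[
    [0,0.0015,0],
    [0,0,0],
  ],
  twist=[-0.5,0],
  claw=[0,0],
)

```text
time_s: 7.6
tcp_pos: [0.6517, -0.0584, 0.1538]
ee_rot: [[0.025, -0.66, 0.751], [-0.01, 0.751, 0.66], [-1.0, -0.024, 0.013]]
wrist_force: [0.4, 0.0, 0.8]
gripper_width: 0.005
```

```bash
python3 st.py 8 wrist; python3 wa.py wrist8 2>/dev/null
```

```text
7.65 [ 0.6517 -0.0584  0.1537] tool ang 41.31552178838437 rho 0.07703001582665575 eta -0.01899530604637632 tilt [ 0.02524493 -0.00957388] [-0.96050694 -0.31000673  0.41208054]
mark 0 [np.float64(nan), np.float64(nan)] nan nan
glass [  214    35   158   155 19160] ((580.224853515625, -95.33895111083984), (79.64422607421875, 80.02195739746094), 42.87813949584961)
pin px [285.5 206. ] [282. 239.] dir 37.80810868508663 pos ang 37.62069936507831 0.05947922094528085
```

Call:
apply_moves(
  xyz=[
    [0,0.001,0],
    [0,0,0],
  ],
  twist=[0,0],
  claw=[0,0],
)

```text
time_s: 7.85
tcp_pos: [0.6512, -0.0578, 0.1537]
ee_rot: [[0.026, -0.659, 0.752], [-0.01, 0.752, 0.659], [-1.0, -0.024, 0.013]]
wrist_force: [0.5, -0.1, 0.3]
gripper_width: 0.003
```

```bash
python3 st.py 9 wrist; python3 wa.py wrist9 2>/dev/null
```

```text
7.9 [ 0.6511 -0.0578  0.1537] tool ang 41.261677717789716 rho 0.07699704929689782 eta -0.01808447190336579 tilt [ 0.02537168 -0.00962169] [-1.01037004 -0.80489593  0.10501259]
mark 3 [np.float64(279.0), np.float64(203.0)] 0.05163458852734622 35.440971165396945
glass [  212    34   159   156 19251] ((580.305908203125, -95.35600280761719), (79.4631576538086, 80.04287719726562), 29.653505325317383)
pin px [284.5 206. ] [281.5 239. ] dir 38.49353381070791 pos ang 38.018782116131916 0.05941277611183682
```

Call:
apply_moves(
  xyz=[
    [0,-0.005,0.001],
    [0,-0.01,0.002],
    [0,-0.015,0.003],
    [0,-0.01,0.002],
    [0,0,0],
  ],
  twist=[0,0,0,0,0],
  claw=[0,0,0,0,0],
)

```text
time_s: 8.4
tcp_pos: [0.6861, -0.0846, 0.1547]
ee_rot: [[0.025, -0.659, 0.752], [-0.01, 0.752, 0.659], [-1.0, -0.024, 0.013]]
wrist_force: [-0.8, 0.1, -0.2]
gripper_width: 0.005
```

```bash
python3 st.py 10 wrist side; python3 wa.py wrist10 2>/dev/null; python3 ka.py side10
```

```text
8.5 [ 0.685  -0.0839  0.1547] tool ang 41.29081607204245 rho 0.08524887396907974 eta -0.06005921025737491 tilt [ 0.02437456 -0.00955243] [ 1.11005342 -0.59218367  0.40882557]
mark 15 [np.float64(354.1333333333333), np.float64(187.2)] 0.050761900221048685 35.86860187302416
glass [  301    24   140   151 16520] ((580.088134765625, -95.21640014648438), (79.65515899658203, 80.00045013427734), 120.88384246826172)
side10 g 26 [252.88 158.  ] r 0.0839 ang 39.46
side10 o 5 [265.8 162.4] r 0.0514 ang 44.65
```

View pics/wrist10.png

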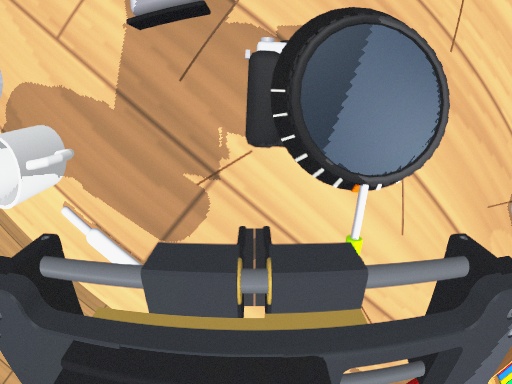

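View pics/side10.png

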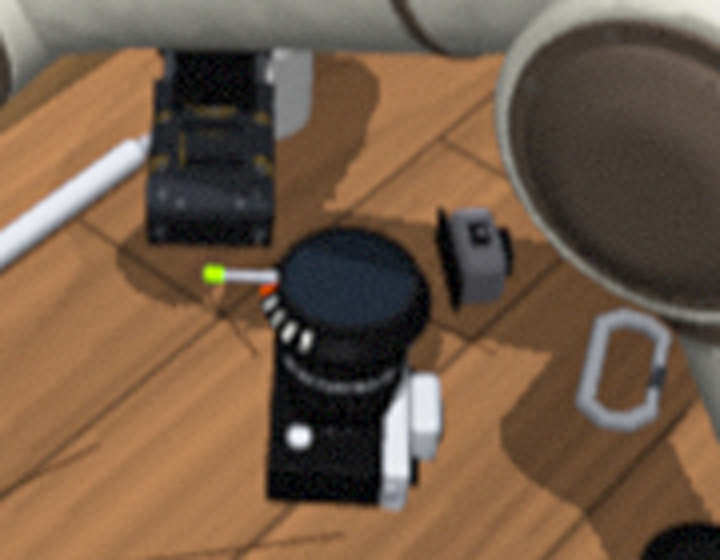

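Call:
apply_moves(
  xyz=[
    [-0.03,0,0],
    [-0.04,0,0],
    [-0.03,0,0],
    [0,-0.02,0],
    [0,-0.04,0],
    [0,-0.04,0],
    [0,-0.04,0],
    [0,-0.04,0],
    [0,0,0],
  ],
  twist=[0,0,0,0,0,0,0,0,0],
  claw=[0,0,0,0,0,0,0,0,0],
)

```text
time_s: 9.4
tcp_pos: [0.8013, -0.2174, 0.2615]
ee_rot: [[0.019, -0.665, 0.747], [-0.007, 0.747, 0.665], [-1.0, -0.018, 0.009]]
wrist_force: [0.4, 0.2, -0.9]
gripper_width: 0.003
```

```bash
python3 st.py 11 wrist side top;  python3 ka.py side11 top11 top0 side0
```

```text
9.55 [ 0.7997 -0.2135  0.266 ] tool ang 41.89960737319297 rho 0.08340788641438689 eta -0.2339761345001862 tilt [ 0.02193718 -0.00763664] [-0.50519471 -0.2188659   0.3992673 ]
side11 g 24 [253.08 157.92] r 0.0834 ang 39.25
side11 o 4 [266.   162.25] r 0.0509 ang 44.1
top0 g 21 [309.71 152.05] r 0.0835 ang -32.46
top0 o 5 [277.8 166.6] r 0.0501 ang 40.32
side0 g 18 [276.61 136.22] r 0.0848 ang -32.74
side0 o 7 [266.43 161.71] r 0.0497 ang 42.02
```

View pics/top11.png

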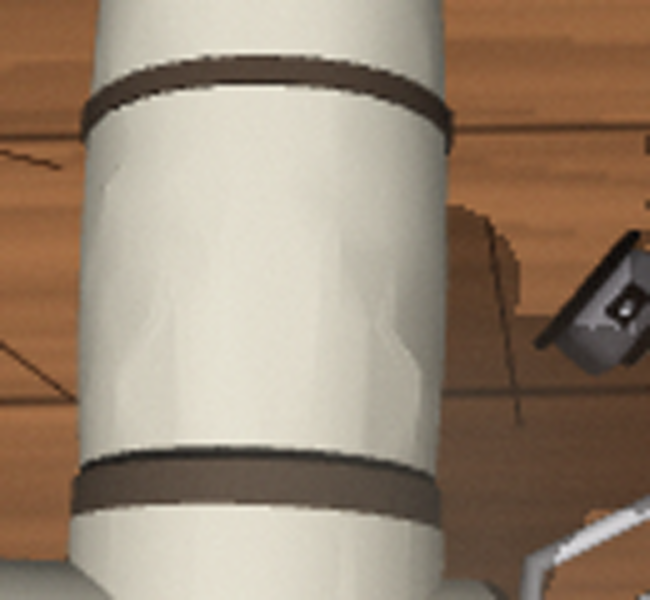

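View pics/wrist11.png

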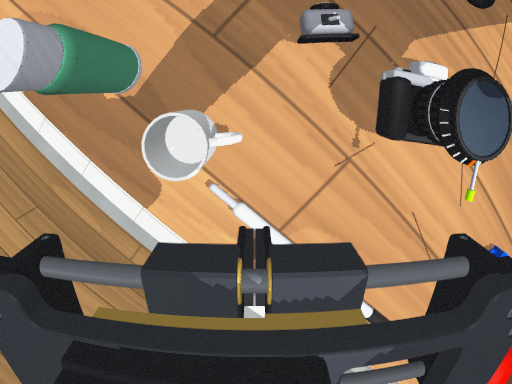

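The arm hides the top view. I'll raise the hand and swing it clear to the right.

Call:
apply_moves(
  xyz=[
    [-0.03,0,-0.01],
    [-0.03,0,-0.02],
    [-0.03,0,-0.04],
    [-0.02,0,-0.04],
    [0,0,-0.045],
    [0,0,-0.045],
    [0,0,-0.045],
    [0,0,-0.045],
    [0,0,-0.045],
    [0,0,-0.045],
    [0,0,-0.045],
    [0,0,-0.02],
  ],
  twist=[0,0,0,0,0,0,0,0,0,0,0,0],
  claw=[0,0,0,0,0,0,0,0,0,0,0,0],
)

```text
time_s: 10.75
tcp_pos: [0.4522, -0.4985, 0.3938]
ee_rot: [[0.04, -0.69, 0.723], [-0.016, 0.723, 0.691], [-0.999, -0.039, 0.017]]
wrist_force: [0.8, -0.6, -0.2]
gripper_width: 0.007
```

```bash
python3 st.py 12 side top;  python3 ka.py side12 top12
```

```text
10.85 [ 0.4527 -0.4985  0.3942] tool ang 43.63487773155306 rho -0.37148113532366317 eta -0.20337253768878708 tilt [ 0.04016443 -0.01668463] [ 0.44774429 -0.88431673  0.39394436]
side12 g 24 [253.08 157.92] r 0.0834 ang 39.25
side12 o 4 [266.   162.25] r 0.0509 ang 44.1
top12 g 21 [269.05 154.62] r 0.0847 ang 38.98
top12 o 1 [277. 167.] r 0.0506 ang 42.71
```

View pics/top12.png

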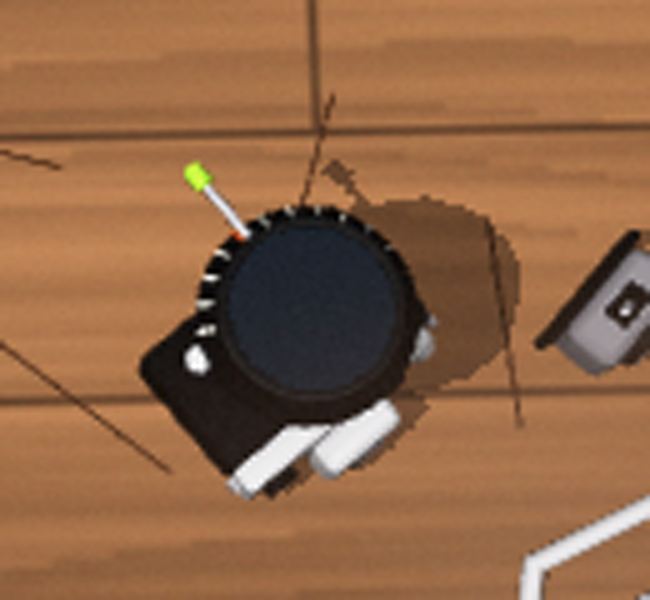

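View pics/side12.png

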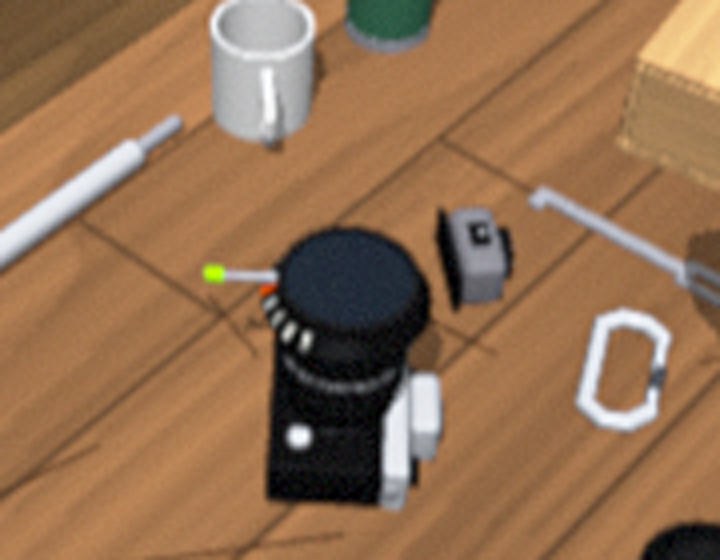

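```bash
python3 - <<'E'
from h import *
c0=np.array([.5813,-.095]);c1=np.array([.5803,-.0953])
def soft(p,q,hw=5):
    x0,y0=int(q[0])-hw,int(q[1])-hw; a=p['pixels'][y0:y0+2*hw+1,x0:x0+2*hw+1].astype(float)
    # orange vs brown wood/black/white: saturation excess
    w=np.clip(a[...,0]-1.55*a[...,1]-0.2*a[...,2]-25,0,None); Y,X=np.mgrid[y0:y0+2*hw+1,x0:x0+2*hw+1]
    return np.array([(w*X).sum(),(w*Y).sum()])/w.sum(),w.round(0).astype(int)
def greens(p,q,hw=6):
    x0,y0=int(q[0])-hw,int(q[1])-hw; a=p['pixels'][y0:y0+2*hw+1,x0:x0+2*hw+1].astype(float)
    w=np.clip(a[...,1]-a[...,0]*.95-a[...,2]*.0-5,0,None)*(a[...,2]<120);Y,X=np.mgrid[y0:y0+2*hw+1,x0:x0+2*hw+1]
    return np.array([(w*X).sum(),(w*Y).sum()])/w.sum()
for v,f,mq,gq in(('top','12',(277.8,166.6),(269,154.6)),('side','12',(266.4,161.7),(253,158))):
    p=pickle.load(open(v+'0.pkl','rb'));m,w=soft(p,mq);print(v,m);print(w)
    g=greens(pickle.load(open(v+f+'.pkl','rb')),gq); g0=greens(p,(309.7,152) if v=='top' else (276.6,136.2))
    M=ray(p,m,.143)[:2];K=ray(p,g,.1525)[:2];K0=ray(p,g0,.1525)[:2]
    for c in(c0,c1,None):
        if c is None: # centre from the view's own knob+mark distances (two knob poses + mark)
            c=least_squares(lambda c:[np.hypot(*(K-c))-.084,np.hypot(*(K0-c))-.084],c1).x
        A=lambda P:np.degrees(np.arctan2(*(P-c)[::-1])).round(2)
        print(v,c.round(4),'mark',A(M),np.hypot(*(M-c)).round(4),'knob',A(K),np.hypot(*(K-c)).round(4))
E
```

```text
top [277.79174882 166.47656605]
[[ 0  0  0  0  0  0  0  0  0  0  0]
 [ 0  0  0  0  0  0  0  0  0  0  0]
 [ 0  0  0  0  0  0  0  0  0  0  0]
 [ 0  0  0  0  0  0  0  0  0  0  0]
 [ 0  0  0  0  0 13  0  0  0  0  0]
 [ 0  0  0  0  4 65 68 10  0  0  0]
 [ 0  0  0  0  0 48 67 55  0  0  0]
 [ 0  0  0  0  0  0  0  0  0  0  0]
 [ 0  0  0  0  0  0  0  0  0  0  0]
 [ 0  0  0  0  0  0  0  0  0  0  0]
 [ 0  0  0  0  0  0  0  0  0  0  0]]
top [ 0.5813 -0.095 ] mark 40.1 0.0503 knob 39.4 0.0843
top [ 0.5803 -0.0953] mark 39.64 0.0513 knob 39.13 0.0852
top [ 0.5809 -0.0941] mark 39.0 0.05 knob 38.74 0.084
side [266.66564919 161.56600894]
[[ 0  0  0  0  0  0  0  0  0  0  0]
 [ 0  0  0  0  0  0  0  0  0  0  0]
 [ 0  0  0  0  0  0  0  0  0  0  0]
 [ 0  0  0  0  0  0  0  0  0  0  0]
 [ 0  0  0  0  0  0 17 27  0  0  0]
 [ 0  0  0  0  6 54 62 47  0  0  0]
 [ 0  0  0  0 31 68 61 28  0  0  0]
 [ 0  0  0  0 11 38 10  0  0  0  0]
 [ 0  0  0  0  0  0  0  0  0  0  0]
 [ 0  0  0  0  0  0  0  0  0  0  0]
 [ 0  0  0  0  0  0  0  0  0  0  0]]
side [ 0.5813 -0.095 ] mark 41.44 0.0491 knob 39.62 0.0831
side [ 0.5803 -0.0953] mark 40.94 0.0501 knob 39.34 0.084
side [ 0.5803 -0.0952] mark 40.89 0.05 knob 39.31 0.084
```

The lever stands over the mark to within about 1° and the hand is clear. The camera and the gear show at the same pixels as before. Handing in.

```bash
python3 - <<'E'
from h import *
for v in('top','side'):
    a,b=[pickle.load(open(v+i+'.pkl','rb'))['pixels'] for i in('0','12')]
    for (x,y,w,h) in ([(255,195,60,25),(80,190,110,70)] if v=='top' else [(265,180,40,40),(120,255,140,105)]):
        print(v,np.abs(a[y:y+h,x:x+w].astype(int)-b[y:y+h,x:x+w]).mean().round(2))
from station import job
print(job.finish_job())
E
```

```text
top 1.66
top 1.56
side 4.19
side 2.72
the job is handed in; nothing more can be done
None
```

I pushed the green-knobbed lever about 71–72° anticlockwise with the closed fingertips until it stood over the orange mark. I then backed the hand off, raised it well clear and handed the job in at about 11 s of the 45 s allowed. I did not grip the lever or touch the glass. The wrist readings I took stayed at noise level, about 1.5 N or less.

- **Lever position:** the three views disagree slightly. The wrist view, compared against the ticks on either side of the mark, puts the lever about 0.1–0.3° short of it. The top view says 0.3–0.7° short, and the side view about 1.6° short. In the side view part of the mark was probably hidden, so I trusted it least. The mark is about 5.7° wide, so every reading leaves the lever over it.
- **Camera and gear:** before-and-after pictures of the camera body and of the area with the belay device and two carabiners show only small differences. The headlamp, nut tool and third carabiner I checked only by eye, and they look to be where they were.
- **Tool tilt:** the tool built up a tilt of about 2.5° over the run, which had no visible effect.

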